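Show the spare filter plate at the viewing lamp

ROBOT

A 6-joint arm with a two-finger parallel gripper is mounted at the origin on the work surface. World frame = base frame: x ahead of the robot, y to its left, z up, the work surface at z = 0. Lengths are in m, angles in rad, forces in N, time in s.
With the tool pointing down it reaches from about 0.35 to 0.85 m from the base axis. Payload 8.1 kg.
Tool frame: the origin (TCP) lies on the centre line of the jaws, within the pads' length; the fingertips stand 19 mm ahead of it and the grasp point (between the pads) is the TCP (robot.tips_ahead is the distance from the TCP to the fingertips, in m); y points along the fingers, z is the direction in which the jaws open and shut, and the axes are right-handed (so a half turn about y gives the same grasp; the last joint's range is limited). The gripper opens to 93 mm and grips with 3 to 60 N. Pads are 15 mm wide; open, the fingers measure 128 mm over their backs; the gripper's body (75 mm by 188 mm) begins 65 mm behind the grasp point.
Start: joints at [-1.238, 0.13, 1.488, -0, 1.523, -0.085], TCP at [0.243, -0.548, 0.238] pointing down, gripper open.
Joint ranges: [-2.96, 2.96], [-0.89, 2.26], [0.02, 2.5], [-1.34, 4.48], [0, 2.73], [-2.66, 2.66]. Speed limits (rad/s): [2.39, 2.39, 2.79, 3.14, 3.14, 3.14].

INTERFACE

Orientations are given as a rotation vector (axis times angle).
In Python, from plant import robot, imaging, models gives the robot as it stands.
- The arm moves only by the tool carry_out, never from a script. Its argument "motion" is one flat list of numbers, 7 for each row, row after row: the shift along the tool's x, y, z in m, then the turn, a rotation vector about the tool's x, y, z in degrees, then the opening, from -1 (shut) to 1 (fully open). A call has exactly 5 rows; each row shifts and turns the pose as measured when the row begins, along the tool's axes as they then stand; what a row does not reach is not made up. A row lasts 1/10 s, in which the tool goes at most 50 mm and 8.59 degrees, less where a joint would pass 70% of its speed; a pose out of reach is approached as far as the arm can. A call is refused whole if a number of a shift passes 0.05 or a number of a turn 8.59, either way. A call with a gripper value outside its range is refused whole. The fingers move at their own pace and stop on an object; "squeeze" is the grip in N (left out, the last holds). Time passes only in rows, so rows that do not move let the fingers close, or fill a call up. It gives the time, the measured TCP pose, the force and the opening at its end, in the units of the state.
- robot.read_state(): the state, without advancing time (a new reading comes with each control period).
- imaging.read_camera(name): name is "side" or "top"; returns the picture (384x512x3 uint8, blue, green, red); there is no depth.
- imaging.camera_model(name): a dict with "K" (3x3 intrinsics, pixels), "position" and "orientation" of the camera in the world. Camera axes: x right, y down, z forward; pixel columns grow to the right and rows downward; lengths in m; the calibration is good to about 2 mm. A picture is of the moment at which its call begins. camera_model takes no time and is no camera call.
- robot.close_job(): hands the job in, once; it reports no verdict.
Trained networks look in the newest picture that a camera, given by its name, has taken for a name from the list of things; names that differ only in an ending like _2 or _b are one class to them, and where a whole thing is asked for, a point or a joint stands for the part that bears it (a point fixed in the world has none). Each returns a list of dicts, best first, with "confidence" (0 to 1); they miss things now and then, are a little off and sometimes report something else, mostly with a low value. They report only what shows in the picture. A call takes as long as a camera call.
- models.outline_of(camera, thing): "pixels" (384x512 bool, what is visible of it) and "pixel" ([column, row] in pixels, amid what is visible of it).
The state is a dict: "t": time; "q": joint angles; "dq": joint speeds; "joint_torque": joint torques, N m; "tool_pos": TCP position; "orientation": TCP orientation; "force": force on the tool from outside, world axes, zero at the start; "wrist_torque": the same for the moment, N m; "opening": finger opening in m.
Only numpy, scipy, OpenCV 4.12 (cv2) and the standard library are available. Lean on these libraries where they do the work, as an engineer would, in place of code of your own. Each camera call takes 0.05 s, during which the arm holds its last target.

TASK

Open the cover flap of the filter store and leave it open, draw the spare filter plate (the one with the square glass window and the wide tab) up out of its slot, and hold it upright in front of the viewing lamp: its window centred on the lit face, parallel to it and about 5 cm away, touching nothing but the gripper. The job finishes while the plate is still held there, steady; do not put it down. Leave the blank plate in its slot and do not disturb the dish, the bottle or the slide box.

Things in the scene. Friction and masses are not known exactly. Their poses are not given: they have to be found in the camera images.
- store: Fixed white box, 152 (x) x 190 (y) x 108 mm high, walls 6 mm, the flap on top. Origin: centre of underside, on the table; x points from front wall (robot side) to hinge side, z up. Inside, a black block (top 48 mm above table) has two slots 9 (x) x 59 (y) mm at x -30, y +37.5 and -37.5 mm, bottoms 8 mm above table: filter plate in one, blank in the other, either way; tops 10 mm below the rim.
- flap (a joint): Cover flap angle, rad: 0 shut, grows as it opens up and away from the front wall, stop at 2.2; starts at 0 to 0.2. Flap 152 x 190 x 6 mm covers the whole box; 0.18 kg with handle. The stiff hinge (friction about 0.2 N m) keeps it where it is left; lifting takes about 3 N at the handle.
- flap_hinge (a point): Middle of the hinge line, at the top of the store's rear (+x) wall, 108 mm above the table; the hinge line runs along the store's y axis.
- flap_handle (a point): Middle of the flap's handle: round steel bar 10 mm thick, 110 mm long, parallel to the hinge line, on two end posts on the flap's outer face. Bar axis 42 mm above that face (48 mm above the underside, in whose plane the hinge line lies) and 130 mm from the hinge line along the flap, 22 mm from its front edge. Pinched across, the bar can turn between the fingers.
- filter_tab (a point): Grasping point on the filter plate's tab: grey block 10 mm thick (x) x 26 mm wide (y) x 34 mm tall on the plate's top edge, 56 to 90 mm above the plate's lower edge. This point is 77 mm above the lower edge, 49 mm straight above filter_center, mid-thickness. Axes as filter_center. In its slot it is 85 mm above the table.
- filter_center (a point): Centre of the filter plate's window. Plate: upright aluminium frame 56 x 56 mm, 6 mm thick, 38 mm square glass window, lower edge 28 mm below this point; about 0.1 kg. x = across the thickness (normal to the window), y = along the width, z = up towards the tab. In its slot its axes are parallel to the store's.
- blank_center (a point): Centre of the blank plate: same 56 x 56 x 6 mm plate without a window, and with a narrow tab (10 x 10 mm, 34 mm tall). Leave it in its slot.
- lamp_face (a point): Centre of the viewing lamp's lit face, 115 mm above the table. Fixed upright panel 130 mm wide (y), 120 mm high (55 to 175 mm above the table), 20 mm thick, on a flat foot 12 mm high reaching 9 mm in front of the face. x axis: normal to the face, pointing out of it, away from the robot (the face looks away from the robot); y along the width; z up.
- dish: Loose clear plastic dish, 70 mm across, 16 mm high; origin at the centre of its underside. Leave alone.
- vial: Loose small amber bottle, 34 mm across, 75 mm high; origin at the centre of its underside. Leave alone.
- slidebox: Loose closed plastic slide box, 85 x 100 x 33 mm; origin at the centre of its underside. Leave alone.

How it is judged:
On the way, in this order (a step that is already met when the one before it is completed fails the run):
1. the cover flap is lifted wide open (past 1.3 rad) (value of joint flap above 1.3 rad), for 0.2 s.
2. the filter plate is drawn up clear of the store, gripped (z of filter_center in the frame of store above 0.14 m and contact force between the fingers and filter above 1 N and contact force between filter and store below 0.1 N), for 0.1 s.
At the end, for the whole second after the job is handed in: Filter gripped, under 20 mm/s, window centre 25-80 mm in front of the lit face, within 25 mm of its centre sideways and in height, upright and parallel within 0.22 rad, touching neither lamp nor store; flap open past 1.2 rad; blank plate within 15 mm of its start (x of filter_center in the frame of lamp_face between 0.025 and 0.08 m and y of filter_center in the frame of lamp_face between -0.025 and 0.025 m and z of filter_center in the frame of lamp_face between -0.025 and 0.025 m and angle between the x axis of filter_center and the x axis of lamp_face, either way round below 0.22 rad and angle between filter_center's own z axis and vertical below 0.22 rad and linear speed of filter below 0.02 m/s and contact force between the fingers and filter above 1 N and contact force between filter and lamp below 0.1 N and contact force between filter and store below 0.1 N and value of joint flap above 1.2 rad and distance of blank_center from where it was at the start of the episode below 0.015 m); the arm keeps its last pose, push and grip.
It fails at once if a bystander (dish, bottle or slide box) is moved by more than 25 mm (distance of any of dish, vial, slidebox from where it was at the start of the episode above 0.025 m).
It fails at once if the blank plate is drawn out of its slot (moved more than 25 mm) (distance of blank_center from where it was at the start of the episode above 0.025 m).
It also fails if it takes over 58 s, if anything falls off the work surface, if the arm or the gripper's body presses on something with over 40 N, if the wrist force passes 120 N, or if a joint passes its speed limit or range.

## Working session

There is one attempt and no reset: what is moved stays moved. The work goes in short steps, Python scripts to look and compute and a tool call to move; the robot and the scene stay as the last step left them, time stands still between calls to the robot, and variables do not carry over. Pictures are saved under pics/ and viewed, and the job is handed in when it is done.

Besides the shell and the picture viewer there is one more tool, called after ">>>" in YAML: its name, and indented under it one key for each argument. carry_out: Moves the arm, as the interface text tells. Its arguments: {"type":"object","properties":{"motion":{"type":"array","items":{"type":"number"}},"squeeze":{"type":"number"}},"required":["motion"]}

```bash
ls; mkdir -p pics; python3 - <<'E'
from plant import robot, imaging, models
import cv2
for n in("side","top"):
    im=imaging.read_camera(n); cv2.imwrite(f"pics/{n}0.png",im)
    print(imaging.camera_model(n))
s=robot.read_state(); print(s)
E
```

```text
pics
{'K': array([[496.99680173,   0.        , 258.79454305],
       [  0.        , 496.99680173, 184.74509846],
       [  0.        ,   0.        ,   1.        ]]), 'position': array([-0.17675405,  0.82522513,  0.71943479]), 'orientation': array([-0.9181478 ,  2.27259996, -1.2755383 ])}
{'K': array([[474.35951416,   0.        , 257.75859986],
       [  0.        , 474.35951416, 192.87994197],
       [  0.        ,   0.        ,   1.        ]]), 'position': array([0.49509809, 0.06301012, 1.54311783]), 'orientation': array([-2.17891564,  2.22226782, -0.0369562 ])}
{'t': 0.1, 'q': array([-1.23839763e+00,  1.31076910e-01,  1.48920468e+00, -1.21551785e-05,
        1.52300020e+00, -8.53948269e-02]), 'dq': array([ 2.19951806e-03, -2.21244219e-04, -3.52255476e-03, -5.64999973e-05,
       -9.97867626e-04, -2.93295246e-03]), 'joint_torque': array([ 9.23515800e-04, -5.61339927e+01, -4.93096197e+01,  7.70644471e-02,
        2.90677190e-02, -5.11553628e-05]), 'tool_pos': array([ 0.24330304, -0.54791091,  0.23667871]), 'orientation': array([-0.42232744,  1.99285531, -1.98944649]), 'force': array([ 0.23167711, -0.11656306, -0.75814236]), 'wrist_torque': array([ 0.02579259, -0.04586578, -0.00166983]), 'opening': 0.09302732822253298}
```

View pics/side0.png

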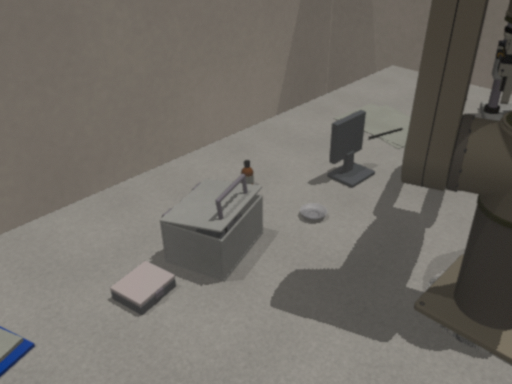

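View pics/top0.png

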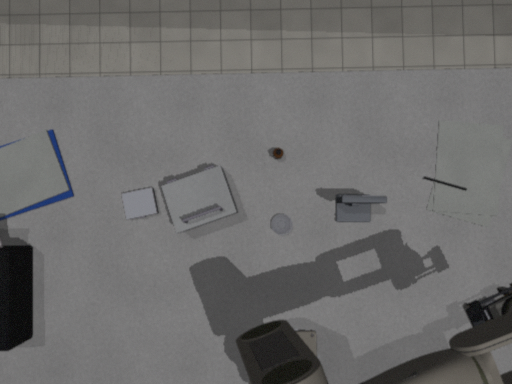

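```bash
python3 - <<'E'
from plant import robot, imaging, models
import cv2,numpy as np,pickle
out={}
for n in("side","top"):
    for t in("store","flap","flap_handle","lamp_face","dish","vial","slidebox"):
        try:
            r=models.outline_of(n,t)
        except Exception as e:
            print(n,t,e);continue
        for d in r[:2]: print(n,t,round(d["confidence"],2),d["pixel"],d["pixels"].sum())
        out[n,t]=r
pickle.dump(out,open("out.pkl","wb"))
s=cv2.imread("pics/side0.png");t=cv2.imread("pics/top0.png")
def up(im,x0,y0,x1,y1,f,name):
    cv2.imwrite(name,cv2.resize(im[y0:y1,x0:x1],None,fx=f,fy=f,interpolation=cv2.INTER_CUBIC))
up(s,155,165,275,285,5,"pics/s_store.png")
up(s,320,100,390,190,6,"pics/s_lamp.png")
up(t,150,155,250,240,6,"pics/t_store.png")
up(t,310,175,400,235,8,"pics/t_lamp.png")
E
```

```text
side store 0.7 [213.5, 226.5] 7789
side store 0.2 [215.2, 233.4] 71
side flap 0.75 [208.0, 204.1] 3239
side flap 0.44 [236.0, 220.5] 53
side lamp_face 0.64 [250.4, 169.0] 171
side dish 0.69 [216.5, 231.3] 68
side dish 0.56 [311.2, 212.6] 337
side vial 0.66 [247.7, 168.2] 149
side slidebox 0.71 [144.5, 287.7] 2150
side slidebox 0.59 [347.9, 146.1] 2234
top store 0.95 [201.4, 199.4] 3394
top flap 0.84 [196.3, 196.5] 3178
top flap_handle 0.86 [197.4, 200.1] 3093
top lamp_face 0.94 [358.8, 202.5] 1067
top lamp_face 0.49 [196.1, 195.9] 3180
top dish 0.9 [281.7, 224.8] 343
top slidebox 0.89 [137.1, 202.4] 897
```

View pics/s_store.png

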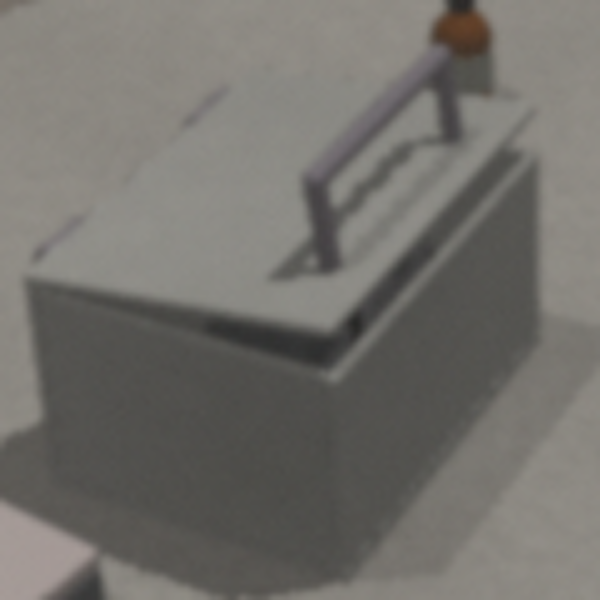

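View pics/t_store.png

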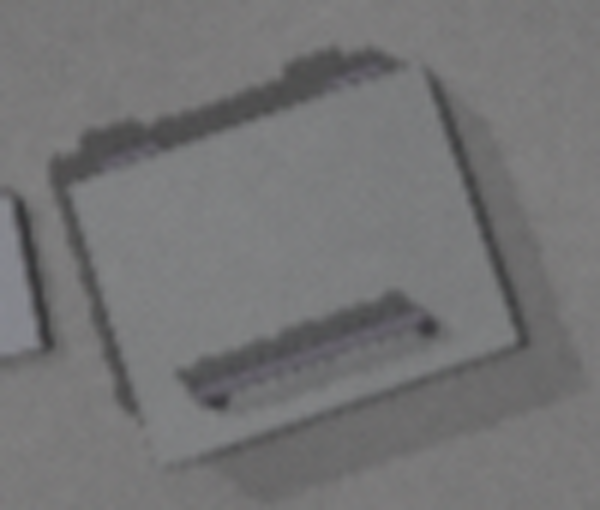

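View pics/s_lamp.png

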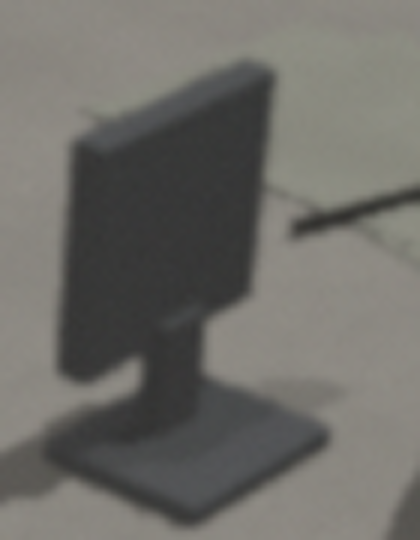

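View pics/t_lamp.png

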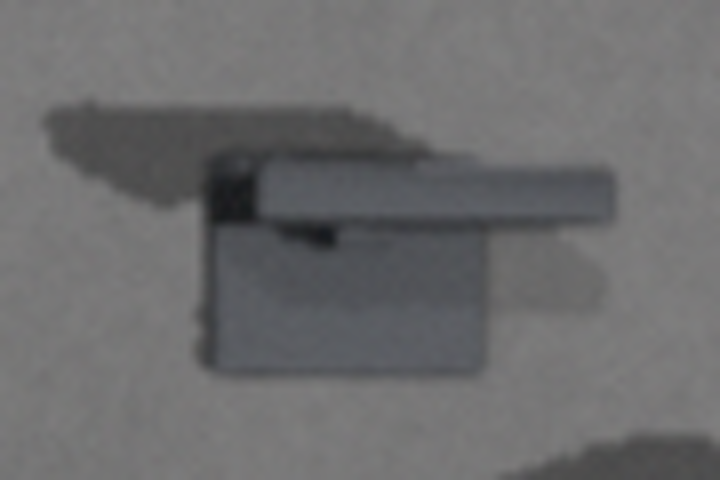

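```bash
cat > geo.py <<'E'
import numpy as np, cv2
from scipy.spatial.transform import Rotation as R
from plant import imaging
C={n:imaging.camera_model(n) for n in("side","top")}
def proj(n,P):
    c=C[n];Q=R.from_rotvec(c["orientation"]).inv().apply(np.atleast_2d(P)-c["position"])
    p=Q@c["K"].T
    return p[:,:2]/p[:,2:]
def onz(n,px,z):
    c=C[n];d=R.from_rotvec(c["orientation"]).apply(np.linalg.inv(c["K"])@[px[0],px[1],1])
    return c["position"]+d*(z-c["position"][2])/d[2]
def store_pt(p,P):   # p=x,y,yaw
    return R.from_euler('z',p[2]).apply(np.atleast_2d(P))+[p[0],p[1],0]
def flap_pt(th,u,y,h): # u from hinge along flap, h above underside -> store frame
    return np.array([.076-u*np.cos(th)+h*np.sin(th),y,.108+u*np.sin(th)+h*np.cos(th)])
E
cat > fit.py <<'E'
from geo import *
from scipy.optimize import least_squares
def cr(x,y,x0,y0,f): return ((x+.5)/f-.5+x0,(y+.5)/f-.5+y0)
S=lambda x,y:cr(x,y,155,165,5); T=lambda x,y:cr(x,y,150,155,6)
a,b=.076,.095
box=[("side",S(333,381),(-a,b,.108)),("side",S(538,158),(-a,-b,.108)),("side",S(345,580),(-a,b,0)),("side",S(540,342),(-a,-b,0)),("side",S(28,285),(a,b,.108)),("side",S(50,480),(a,b,0))]
fl=[("side",S(333,335),(.152,b,0)),("side",S(535,108),(.152,-b,.006)),("side",S(315,180),(.13,.055,.048)),("side",S(443,52),(.13,-.055,.048)),
("top",T(163,467),(.152,b,.003)),("top",T(522,347),(.152,-b,.003)),("top",T(68,185),(0,b,.006)),("top",T(425,67),(0,-b,.006)),("top",T(203,390),(.13,.055,.05)),("top",T(425,320),(.13,-.055,.05))]
def res(p):
    r=[]
    for n,px,P in box: r.append(proj(n,store_pt(p,P))[0]-px)
    for n,px,P in fl: r.append(proj(n,store_pt(p,flap_pt(p[3],*P)))[0]-px)
    return np.ravel(r)
x0=onz("top",(201,199),.1)
s=least_squares(res,[x0[0],x0[1],.25,.1],loss="soft_l1")
print(s.x);print(s.fun.reshape(-1,2).round(1).tolist())
S=lambda x,y:cr(x,y,320,100,6); T=lambda x,y:cr(x,y,310,175,8)
# lamp params x,y,yaw of lit face ; yaw=0 -> face +x
L=[("side",S(98,150),(-.02,.065,.175)),("side",S(272,75),(-.02,-.065,.175)),("side",S(82,382),(-.02,.065,.055)),("side",S(250,292),(-.02,-.065,.055)),("side",S(80,137),(0,.065,.175)),("side",S(60,370),(0,.065,.055)),
("top",T(260,221),(-.02,.065,.175)),("top",T(612,221),(-.02,-.065,.175)),("top",T(612,168),(0,-.065,.175)),("top",T(260,163),(0,.065,.175))]
def res(p): return np.ravel([proj(n,store_pt(p,P))[0]-px for n,px,P in L])
x0=onz("top",(359,198),.175)
l=least_squares(res,[x0[0],x0[1],0],loss="soft_l1")
print(l.x);print(l.fun.reshape(-1,2).round(1).tolist())
np.save("pose.npy",np.r_[s.x,l.x])
o=s.x; print("handle",store_pt(o,flap_pt(o[3],.13,0,.048)),"hinge",store_pt(o,flap_pt(0,0,0,0)))
for sy in(.0375,-.0375): print("tab",sy,store_pt(o,(-.03,sy,.085)))
print("lamp target",store_pt(l.x,(.05,0,.115)))
for nm,px,z in(("dish",(281.7,224.8),.008),("vial",(277,153),.05),("slide",(140,203),.033)): print(nm,onz("top",px,z))
E
python3 fit.py
```

```text
[0.53497049 0.24518607 0.31087578 0.13135023]
[[0.5, 0.1], [1.1, -1.1], [0.5, 1.0], [0.8, -0.0], [-0.6, 0.1], [0.4, 0.6], [-0.6, 1.1], [0.8, -0.9], [-0.1, -0.0], [-0.1, 0.9], [-0.7, 0.0], [-0.0, -0.8], [0.2, -0.7], [0.3, -1.4], [0.0, -0.2], [-0.8, -0.9]]
[ 0.53446631 -0.23932719 -0.02351399]
[[1.0, 0.5], [1.0, -0.8], [0.5, 1.8], [0.4, 1.4], [-2.0, 0.4], [-1.6, 1.3], [-0.3, -0.5], [0.9, -0.3], [0.8, -0.6], [-0.3, -0.1]]
handle [[0.49061042 0.23093347 0.172613  ]] hinge [[0.60732751 0.2684339  0.108     ]]
tab 0.0375 [[0.49493754 0.27171177 0.085     ]]
tab -0.0375 [[0.51787948 0.20030682 0.085     ]]
lamp target [[ 0.58445249 -0.24050278  0.115     ]]
dish [ 0.44788865 -0.00700792  0.008     ]
vial [0.67584182 0.00488143 0.05      ]
slide [0.52678258 0.44399075 0.033     ]
```

```bash
cat > plan.py <<'E'
from geo import *
from plant import robot
def down(yaw,tilt=0):
    """jaw axis z horizontal at heading yaw; tool y down; tilt rad about the tool x """
    z=np.array([np.cos(yaw),np.sin(yaw),0]);y=np.array([0,0,-1.]);x=np.cross(y,z)
    return R.from_matrix(np.c_[x,y,z])*R.from_euler('x',tilt)
def cur():
    s=robot.read_state();return s,np.array(s["tool_pos"]),R.from_rotvec(s["orientation"])
def rows(p0,r0,p1,r1,n):
    rv=(r0.inv()*r1).as_rotvec()
    out=[]
    for k in range(n):
        ra=r0*R.from_rotvec(rv*k/n); d=ra.inv().apply((np.array(p1)-p0)/n)
        out.append(np.r_[d,np.degrees(rv)/n])
    return np.array(out)
def show(p1,r1,n,p0=None,r0=None):
    s,p,r=cur()
    if p0 is None:p0=p
    if r0 is None:r0=r
    o=rows(p0,r0,p1,r1,n)
    print("t",round(s["t"],2),"pos",p.round(4),"F",np.round(s["force"],1),"op",round(s["opening"],4))
    print("max",abs(o[:,:3]).max().round(4),abs(o[:,3:]).max().round(2))
    for q in o: print([round(v,4) for v in q[:3]]+[round(v,2) for v in q[3:]])
E
python3 - <<'E'
from plan import *
s,p,r=cur(); print(r.as_matrix().round(3), "jaw heading",np.arctan2(*r.as_matrix()[[1,0],2]))
yaw=.311
for y in(yaw,yaw+np.pi): print(np.degrees((r.inv()*down(y)).as_rotvec()))
show([.485,.229,.30],down(yaw),20)
E
```

```text
[[-0.914 -0.     0.406]
 [-0.406 -0.    -0.914]
 [ 0.    -1.     0.   ]] jaw heading -1.1530114803478355
[-5.59574385e-04 -8.38816790e+01  5.24951288e-03]
[-5.40497398e-03  9.61183209e+01 -5.76145837e-04]
t 0.8 pos [ 0.2434 -0.5484  0.2377] F [ 0.6  0.  -0. ] op 0.0929
max 0.0407 4.19
[np.float64(-0.0268), np.float64(-0.0031), np.float64(-0.0306), np.float64(-0.0), np.float64(-4.19), np.float64(0.0)]
[np.float64(-0.029), np.float64(-0.0031), np.float64(-0.0286), np.float64(-0.0), np.float64(-4.19), np.float64(0.0)]
[np.float64(-0.031), np.float64(-0.0031), np.float64(-0.0264), np.float64(-0.0), np.float64(-4.19), np.float64(0.0)]
[np.float64(-0.0328), np.float64(-0.0031), np.float64(-0.0241), np.float64(-0.0), np.float64(-4.19), np.float64(0.0)]
[np.float64(-0.0345), np.float64(-0.0031), np.float64(-0.0216), np.float64(-0.0), np.float64(-4.19), np.float64(0.0)]
[np.float64(-0.036), np.float64(-0.0031), np.float64(-0.019), np.float64(-0.0), np.float64(-4.19), np.float64(0.0)]
[np.float64(-0.0373), np.float64(-0.0031), np.float64(-0.0163), np.float64(-0.0), np.float64(-4.19), np.float6
[... 832 characters left out ...]
[np.float64(-0.0401), np.float64(-0.0031), np.float64(0.007), np.float64(-0.0), np.float64(-4.19), np.float64(0.0)]
[np.float64(-0.0395), np.float64(-0.0031), np.float64(0.0099), np.float64(-0.0), np.float64(-4.19), np.float64(0.0)]
[np.float64(-0.0386), np.float64(-0.0031), np.float64(0.0128), np.float64(-0.0), np.float64(-4.19), np.float64(0.0)]
[np.float64(-0.0376), np.float64(-0.0031), np.float64(0.0156), np.float64(-0.0), np.float64(-4.19), np.float64(0.0)]
[np.float64(-0.0364), np.float64(-0.0031), np.float64(0.0183), np.float64(-0.0), np.float64(-4.19), np.float64(0.0)]
[np.float64(-0.0349), np.float64(-0.0031), np.float64(0.0209), np.float64(-0.0), np.float64(-4.19), np.float64(0.0)]
```

>>> carry_out:
  motion: [-0.027, -0.006, -0.031, 0, -4.2, 0, 1, -0.029, -0.006, -0.029, 0, -4.2, 0, 1, -0.031, -0.006, -0.026, 0, -4.2, 0, 1, -0.033, -0.006, -0.024, 0, -4.2, 0, 1, -0.035, -0.006, -0.022, 0, -4.2, 0, 1]

```text
t: 1.3
tool_pos: [0.3027, -0.3496, 0.2652]
orientation: [-0.733, 1.761, -1.753]
force: [0.8, 0.6, 0.6]
opening: 0.0931
```

>>> carry_out:
  motion: [-0.036, -0.006, -0.019, 0, -4.2, 0, 1, -0.037, -0.006, -0.016, 0, -4.2, 0, 1, -0.038, -0.006, -0.0135, 0, -4.2, 0, 0.5, -0.039, -0.006, -0.011, 0, -4.2, 0, 0.5, -0.04, -0.006, -0.008, 0, -4.2, 0, 0.1]

```text
t: 1.8
tool_pos: [0.3608, -0.1475, 0.2979]
orientation: [-0.99, 1.498, -1.497]
force: [0.2, 0.1, 0.3]
opening: 0.0735
```

```bash
python3 -c "
from plan import *
show([.485,.229,.30],down(.311),10)"
```

```text
t 1.8 pos [ 0.3608 -0.1475  0.2979] F [0.2 0.1 0.3] op 0.0735
max 0.0396 4.08
[np.float64(-0.0395), np.float64(-0.0001), np.float64(-0.0032), np.float64(-0.01), np.float64(-4.08), np.float64(-0.01)]
[np.float64(-0.0396), np.float64(-0.0001), np.float64(-0.0004), np.float64(-0.01), np.float64(-4.08), np.float64(-0.01)]
[np.float64(-0.0396), np.float64(-0.0001), np.float64(0.0024), np.float64(-0.01), np.float64(-4.08), np.float64(-0.01)]
[np.float64(-0.0393), np.float64(-0.0002), np.float64(0.0052), np.float64(-0.01), np.float64(-4.08), np.float64(-0.01)]
[np.float64(-0.0388), np.float64(-0.0002), np.float64(0.008), np.float64(-0.01), np.float64(-4.08), np.float64(-0.01)]
[np.float64(-0.0382), np.float64(-0.0002), np.float64(0.0107), np.float64(-0.01), np.float64(-4.08), np.float64(-0.01)]
[np.float64(-0.0373), np.float64(-0.0002), np.float64(0.0134), np.float64(-0.01), np.float64(-4.08), np.float64(-0.01)]
[np.float64(-0.0363), np.float64(-0.0002), np.float64(0.016), np.float64(-0.01), np.float64(-4.08), np.float64(-0.01)]
[np.float64(-0.035), np.float64(-0.0002), np.float64(0.0186), np.float64(-0.01), np.float64(-4.08), np.float64(-0.01)]
[np.float64(-0.0336), np.float64(-0.0002), np.float64(0.021), np.float64(-0.01), np.float64(-4.08), np.float64(-0.01)]
```

>>> carry_out:
  motion: [-0.04, 0, -0.003, 0, -4.1, 0, 0.1, -0.04, 0, 0, 0, -4.1, 0, 0.1, -0.04, 0, 0.0025, 0, -4.1, 0, 0.1, -0.039, 0, 0.005, 0, -4.1, 0, 0.1, -0.039, 0, 0.008, 0, -4.1, 0, 0.1]

```text
t: 2.3
tool_pos: [0.4241, 0.0503, 0.3016]
orientation: [-1.189, 1.223, -1.234]
force: [0.7, -0.4, 0.6]
opening: 0.0512
```

>>> carry_out:
  motion: [-0.038, 0, 0.011, 0, -4.1, 0, 0.1, -0.037, 0, 0.0135, 0, -4.1, 0, 0.1, -0.036, 0, 0.016, 0, -4.1, 0, 0.1, -0.035, 0, 0.0185, 0, -4.1, 0, 0.1, -0.034, 0, 0.021, 0, -4.1, 0, 0.1]

```text
t: 2.8
tool_pos: [0.483, 0.2489, 0.3035]
orientation: [-1.346, 0.94, -0.958]
force: [0.6, 0.6, 1.0]
opening: 0.0514
```

```bash
python3 -c "
from plan import *
show([.4906,.2309,.1726],down(.311),5)
from plant import imaging
cv2.imwrite('pics/s1.png',imaging.read_camera('side'));cv2.imwrite('pics/t1.png',imaging.read_camera('top'))"
```

```text
t 2.8 pos [0.483  0.2489 0.3035] F [0.6 0.6 1. ] op 0.0514
max 0.0262 0.41
[np.float64(0.0038), np.float64(0.0262), np.float64(-0.0001), np.float64(-0.15), np.float64(0.41), np.float64(0.05)]
[np.float64(0.0038), np.float64(0.0262), np.float64(-0.0), np.float64(-0.15), np.float64(0.41), np.float64(0.05)]
[np.float64(0.0038), np.float64(0.0262), np.float64(0.0001), np.float64(-0.15), np.float64(0.41), np.float64(0.05)]
[np.float64(0.0039), np.float64(0.0262), np.float64(0.0002), np.float64(-0.15), np.float64(0.41), np.float64(0.05)]
[np.float64(0.0039), np.float64(0.0262), np.float64(0.0003), np.float64(-0.15), np.float64(0.41), np.float64(0.05)]
```

View pics/s1.png

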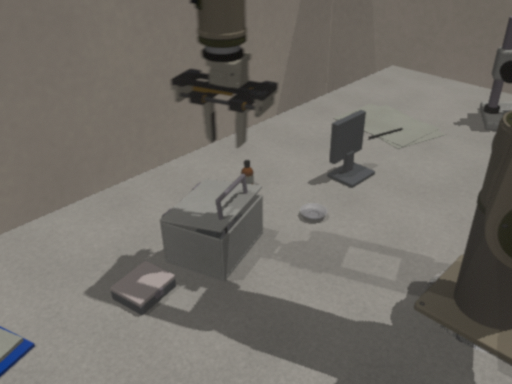

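>>> carry_out:
  motion: [0.004, 0.026, 0, -0.15, 0.4, 0, 0.1, 0.004, 0.026, 0, -0.15, 0.4, 0, 0.1, 0.004, 0.026, 0, -0.15, 0.4, 0, 0.1, 0.004, 0.026, 0, -0.15, 0.4, 0, 0.1, 0.004, 0.025, 0, -0.15, 0.4, 0, 0.1]

```text
t: 3.4
tool_pos: [0.4931, 0.2325, 0.1749]
orientation: [-1.338, 0.968, -0.98]
force: [0.2, 0.3, -0.4]
opening: 0.0507
```

```bash
python3 -c "
from plan import *
show([.4906,.2309,.1726],down(.311),5)
from plant import imaging
cv2.imwrite('pics/s2.png',cv2.resize(imaging.read_camera('side')[100:290,140:300],None,fx=3,fy=3))"
```

```text
t 3.4 pos [0.4931 0.2325 0.1749] F [ 0.2  0.3 -0.4] op 0.0507
max 0.0006 0.08
[np.float64(0.0002), np.float64(0.0005), np.float64(-0.0006), np.float64(-0.08), np.float64(0.04), np.float64(0.04)]
[np.float64(0.0002), np.float64(0.0005), np.float64(-0.0006), np.float64(-0.08), np.float64(0.04), np.float64(0.04)]
[np.float64(0.0002), np.float64(0.0005), np.float64(-0.0006), np.float64(-0.08), np.float64(0.04), np.float64(0.04)]
[np.float64(0.0002), np.float64(0.0005), np.float64(-0.0006), np.float64(-0.08), np.float64(0.04), np.float64(0.04)]
[np.float64(0.0002), np.float64(0.0005), np.float64(-0.0006), np.float64(-0.08), np.float64(0.04), np.float64(0.04)]
```

View pics/s2.png

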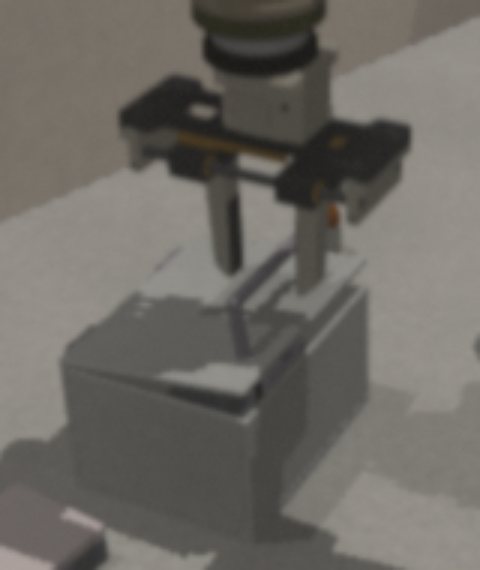

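>>> carry_out:
  motion: [0.001, 0.002, -0.002, 0, 0, 0, -1, 0, 0, 0, 0, 0, 0, -1, 0, 0, 0, 0, 0, 0, -1, 0, 0, 0, 0, 0, 0, -1, 0, 0, 0, 0, 0, 0, -1]
  squeeze: 20

```text
t: 3.95
tool_pos: [0.4904, 0.2288, 0.1718]
orientation: [-1.34, 0.972, -0.981]
force: [0.1, 0.5, -0.4]
opening: 0.0156
```

```bash
cat > arc.py <<'E'
from plan import *
o=np.load("pose.npy")
def hp(th,dz=0): return store_pt(o,flap_pt(th,.13,0,.048))[0]
def th_of(p):
    q=R.from_euler('z',-o[2]).apply(p-[o[0],o[1],0]); return np.arctan2(q[2]-.108,.076-q[0])-np.arctan2(.048,.13)
if __name__=="__main__":
    import sys
    s,p,r=cur(); t0=th_of(p); print("th",t0,"radius",np.linalg.norm(R.from_euler('z',-o[2]).apply(p-store_pt(o,(.076,0,.108))[0])[[0,2]]), "t",s["t"],"F",np.round(s["force"],1),"op",s["opening"])
    th=np.linspace(t0,float(sys.argv[1]),int(sys.argv[2])+1)
    off=p-hp(t0)
    for a,b in zip(th[:-1],th[1:]): print(r.inv().apply(hp(b)-hp(a)).round(4))
    print("off",off.round(4))
E
python3 arc.py 1.6 20
```

```text
th 0.12291249472434984 radius 0.13896053658705662 t 3.95 F [ 0.1  0.5 -0.4] op 0.015640924437376105
[ 0.     -0.0089  0.0051]
[ 0.     -0.0085  0.0057]
[ 0.     -0.008   0.0063]
[ 0.     -0.0076  0.0069]
[ 0.     -0.007   0.0074]
[ 0.     -0.0065  0.0079]
[ 0.     -0.0059  0.0084]
[ 0.     -0.0052  0.0088]
[ 0.     -0.0046  0.0092]
[ 0.     -0.0039  0.0095]
[ 0.     -0.0032  0.0097]
[ 0.     -0.0024  0.0099]
[ 0.     -0.0017  0.0101]
[ 0.     -0.001   0.0102]
[ 0.     -0.0002  0.0102]
[0.     0.0006 0.0102]
[0.     0.0013 0.0101]
[0.     0.0021 0.01  ]
[-0.      0.0028  0.0098]
[-0.      0.0035  0.0096]
off [ 0.0003 -0.002   0.0002]
```

>>> carry_out:
  motion: [0, 0, 0, 0, 0, 0, -1, 0, 0, 0, 0, 0, 0, -1, 0, -0.009, 0.005, 0, 0, 0, -1, 0, -0.0085, 0.0055, 0, 0, 0, -1, 0, -0.008, 0.0065, 0, 0, 0, -1]

```text
t: 4.45
tool_pos: [0.5064, 0.2343, 0.1979]
orientation: [-1.342, 0.972, -0.98]
force: [-0.6, 0.1, -2.4]
opening: 0.0089
```

```bash
python3 arc.py 1.65 16
```

```text
th 0.34727852163210293 radius 0.1393653188453537 t 4.45 F [-0.6  0.1 -2.4] op 0.008892608368537721
[ 0.     -0.0083  0.0076]
[ 0.     -0.0077  0.0083]
[ 0.     -0.007   0.0089]
[ 0.     -0.0062  0.0094]
[ 0.     -0.0054  0.0099]
[ 0.     -0.0046  0.0103]
[ 0.     -0.0037  0.0106]
[ 0.     -0.0029  0.0109]
[ 0.     -0.002   0.0111]
[ 0.     -0.0011  0.0112]
[ 0.     -0.0001  0.0113]
[0.     0.0008 0.0113]
[0.     0.0017 0.0112]
[0.     0.0026 0.011 ]
[0.     0.0035 0.0107]
[-0.      0.0043  0.0104]
off [-0.0001 -0.0018  0.0005]
```

>>> carry_out:
  motion: [0, -0.0083, 0.0076, 0, 0, 0, -1, 0, -0.0077, 0.0083, 0, 0, 0, -1, 0, -0.007, 0.0089, 0, 0, 0, -1, 0, -0.0062, 0.0094, 0, 0, 0, -1, 0, -0.0054, 0.0099, 0, 0, 0, -1]

```text
t: 4.95
tool_pos: [0.5499, 0.2487, 0.236]
orientation: [-1.346, 0.975, -0.978]
force: [0.5, 0.2, -7.3]
opening: 0.009
```

```bash
python3 arc.py 1.65 10
```

```text
th 0.7742959968199331 radius 0.14168535691690226 t 4.95 F [ 0.5  0.2 -7.3] op 0.008981935229956398
[ 0.     -0.0047  0.0112]
[ 0.     -0.0038  0.0115]
[ 0.     -0.0027  0.0118]
[ 0.     -0.0017  0.012 ]
[ 0.     -0.0006  0.0121]
[0.     0.0004 0.0121]
[0.     0.0015 0.012 ]
[0.     0.0025 0.0119]
[0.     0.0036 0.0116]
[-0.      0.0046  0.0112]
off [-0.0009 -0.0016  0.0028]
```

>>> carry_out:
  motion: [0, -0.003, 0.0112, 0, 0, 0, -1, 0, -0.003, 0.0115, 0, 0, 0, -1, 0, -0.0025, 0.0118, 0, 0, 0, -1, 0, -0.0015, 0.012, 0, 0, 0, -1, 0, -0.0005, 0.012, 0, 0, 0, -1]

```text
t: 5.45
tool_pos: [0.6074, 0.2677, 0.2515]
orientation: [-1.35, 0.978, -0.976]
force: [-3.1, -1.6, -4.9]
opening: 0.0095
```

```bash
python3 arc.py 1.7 5
```

```text
th 1.2163522744772632 radius 0.1435144699531977 t 5.45 F [-3.1 -1.6 -4.9] op 0.009495325995489898
[0.     0.0005 0.0134]
[0.     0.0018 0.0133]
[0.     0.0031 0.013 ]
[0.     0.0043 0.0127]
[0.     0.0056 0.0122]
off [ 0.0002 -0.0007  0.0049]
```

>>> carry_out:
  motion: [0, 0.002, 0.0134, 0, 0, 0, -1, 0, 0.003, 0.0133, 0, 0, 0, -1, 0, 0.004, 0.013, 0, 0, 0, -1, 0, 0.0045, 0.0127, 0, 0, 0, -1, 0, 0.0055, 0.0122, 0, 0, 0, -1]

```text
t: 5.95
tool_pos: [0.6711, 0.2888, 0.2364]
orientation: [-1.353, 0.98, -0.974]
force: [-4.4, -1.6, -3.1]
opening: 0.0093
```

```bash
python3 arc.py 1.7 5;  python3 -c "
from plan import *
from plant import imaging
cv2.imwrite('pics/s3.png',cv2.resize(imaging.read_camera('side')[80:290,120:320],None,fx=3,fy=3))
cv2.imwrite('pics/t3.png',cv2.resize(imaging.read_camera('top')[100:250,120:320],None,fx=3,fy=3))"
```

```text
th 1.6975686417336089 radius 0.1448012869075205 t 5.95 F [-4.4 -1.6 -3.1] op 0.009344027354165996
[0.     0.     0.0001]
[0.     0.     0.0001]
[0.     0.     0.0001]
[0.     0.     0.0001]
[0.     0.     0.0001]
off [0.0028 0.0007 0.0055]
```

View pics/s3.png

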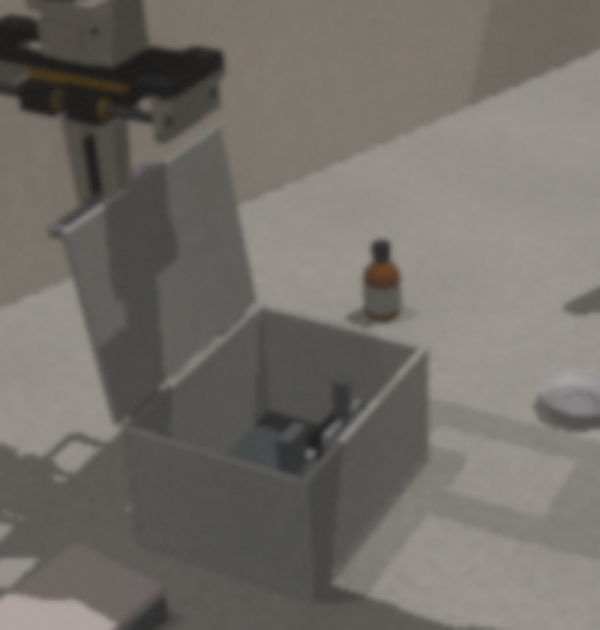

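View pics/t3.png

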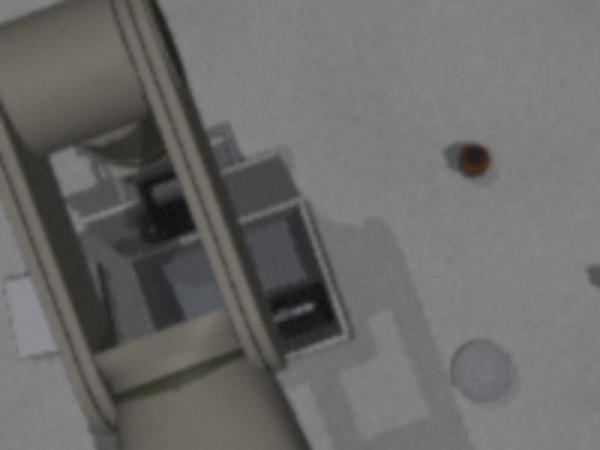

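>>> carry_out:
  motion: [0, 0, 0, 0, 0, 0, -0.5, 0, 0, 0, 0, 0, 0, -0.5, 0, 0, 0, 0, 0, 0, -0.5, 0, -0.01, 0, 0, 0, 0, -0.5, 0, -0.03, 0, 0, 0, 0, -0.5]

```text
t: 6.55
tool_pos: [0.6703, 0.2887, 0.2752]
orientation: [-1.356, 0.982, -0.972]
force: [-0.2, 0.5, 0.1]
opening: 0.0234
```

>>> carry_out:
  motion: [0, -0.03, 0, 0, 0, 0, -0.5, 0, -0.03, 0, 0, 0, 0, -0.5, 0, -0.03, 0, 0, 0, 0, -0.5, 0, 0, 0, 0, 0, 0, -0.5, 0, 0, 0, 0, 0, 0, -0.5]

```text
t: 7.05
tool_pos: [0.671, 0.2894, 0.3812]
orientation: [-1.344, 0.974, -0.977]
force: [-0.1, -0.4, -0.5]
opening: 0.0232
```

```bash
python3 -c "
from plan import *
s,p,r=cur();print(s['t'],p,s['q'],s['force'],s['opening'])
a=np.load('pose.npy')
m=(r.inv()*down(.311+np.pi/2)).as_rotvec(), (r.inv()*down(.311-np.pi/2)).as_rotvec()
print(np.degrees(m))
show([.44,.2,.35],down(.311),5)
from plant import imaging
cv2.imwrite('pics/s4.png',cv2.resize(imaging.read_camera('side')[100:290,140:300],None,fx=3,fy=3))"
```

```text
7.05 [0.67104804 0.28942604 0.38123012] [ 0.33857592  0.51472362  0.7640795  -0.00317548  1.86371125  0.02411221] [-0.07326339 -0.3586958  -0.48963785] 0.023218341628304492
[[  0.17572154 -89.85391582   0.09989293]
 [ -0.0999625   90.1459191    0.17584394]]
t 7.05 pos [0.671  0.2894 0.3812] F [-0.1 -0.4 -0.5] op 0.0232
max 0.0495 0.04
[np.float64(0.0027), np.float64(0.0063), np.float64(-0.0495), np.float64(0.01), np.float64(0.03), np.float64(0.04)]
[np.float64(0.0028), np.float64(0.0063), np.float64(-0.0495), np.float64(0.01), np.float64(0.03), np.float64(0.04)]
[np.float64(0.0028), np.float64(0.0063), np.float64(-0.0495), np.float64(0.01), np.float64(0.03), np.float64(0.04)]
[np.float64(0.0028), np.float64(0.0063), np.float64(-0.0495), np.float64(0.01), np.float64(0.03), np.float64(0.04)]
[np.float64(0.0029), np.float64(0.0063), np.float64(-0.0495), np.float64(0.01), np.float64(0.03), np.float64(0.04)]
```

View pics/s4.png

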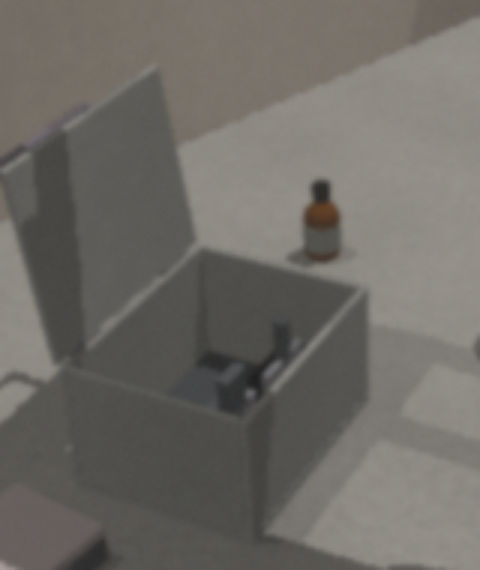

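```bash
python3 -c "
from plan import *
show([.48,.06,.36],down(.311-1.48),10)"
```

```text
t 7.1 pos [0.6711 0.2895 0.3819] F [ 0.2 -0.5  1. ] op 0.0233
max 0.0298 8.5
[np.float64(0.0159), np.float64(0.0022), np.float64(-0.0253), np.float64(-0.01), np.float64(8.5), np.float64(0.01)]
[np.float64(0.0195), np.float64(0.0022), np.float64(-0.0226), np.float64(-0.01), np.float64(8.5), np.float64(0.01)]
[np.float64(0.0226), np.float64(0.0022), np.float64(-0.0195), np.float64(-0.01), np.float64(8.5), np.float64(0.01)]
[np.float64(0.0252), np.float64(0.0022), np.float64(-0.0159), np.float64(-0.01), np.float64(8.5), np.float64(0.01)]
[np.float64(0.0273), np.float64(0.0022), np.float64(-0.012), np.float64(-0.01), np.float64(8.5), np.float64(0.01)]
[np.float64(0.0288), np.float64(0.0022), np.float64(-0.0079), np.float64(-0.01), np.float64(8.5), np.float64(0.01)]
[np.float64(0.0297), np.float64(0.0022), np.float64(-0.0035), np.float64(-0.01), np.float64(8.5), np.float64(0.01)]
[np.float64(0.0298), np.float64(0.0022), np.float64(0.0009), np.float64(-0.01), np.float64(8.5), np.float64(0.01)]
[np.float64(0.0294), np.float64(0.0022), np.float64(0.0053), np.float64(-0.01), np.float64(8.5), np.float64(0.01)]
[np.float64(0.0283), np.float64(0.0022), np.float64(0.0096), np.float64(-0.01), np.float64(8.5), np.float64(0.01)]
```

>>> carry_out:
  motion: [0.016, 0.002, -0.025, 0, 8.5, 0, -0.5, 0.0195, 0.002, -0.0225, 0, 8.5, 0, -0.5, 0.0225, 0.002, -0.0195, 0, 8.5, 0, -0.5, 0.025, 0.002, -0.016, 0, 8.5, 0, -0.3, 0.027, 0.002, -0.012, 0, 8.5, 0, -0.1]

```text
t: 7.6
tool_pos: [0.5708, 0.1744, 0.3606]
orientation: [-0.984, 1.529, -1.526]
force: [1.1, -0.8, 1.0]
opening: 0.0347
```

>>> carry_out:
  motion: [0.029, 0.002, -0.008, 0, 8.5, 0, 0, 0.03, 0.002, -0.0035, 0, 8.5, 0, 0, 0.03, 0.002, 0.001, 0, 8.5, 0, 0, 0.029, 0.002, 0.005, 0, 8.5, 0, 0, 0.028, 0.002, 0.0095, 0, 8.5, 0, 0]

```text
t: 8.1
tool_pos: [0.4652, 0.0564, 0.3444]
orientation: [-0.416, 2.018, -2.024]
force: [-1.0, -0.4, 0.8]
opening: 0.0464
```

```bash
python3 -c "
from plan import *
s,p,r=cur();print(s['t'],p,s['q'],s['opening'])
from plant import imaging
a=imaging.read_camera('side');b=imaging.read_camera('top')
cv2.imwrite('pics/s5r.png',a);cv2.imwrite('pics/t5r.png',b)
cv2.imwrite('pics/s5.png',cv2.resize(a[180:270,160:270],None,fx=6,fy=6,interpolation=cv2.INTER_CUBIC))
cv2.imwrite('pics/t5.png',cv2.resize(b[140:240,150:250],None,fx=6,fy=6,interpolation=cv2.INTER_CUBIC))"
```

```text
8.1 [0.46515279 0.05643193 0.34437272] [ 0.01672199 -0.22436778  1.63979047 -0.00723908  1.74880307  1.20339319] 0.04637078057327269
```

View pics/s5.png

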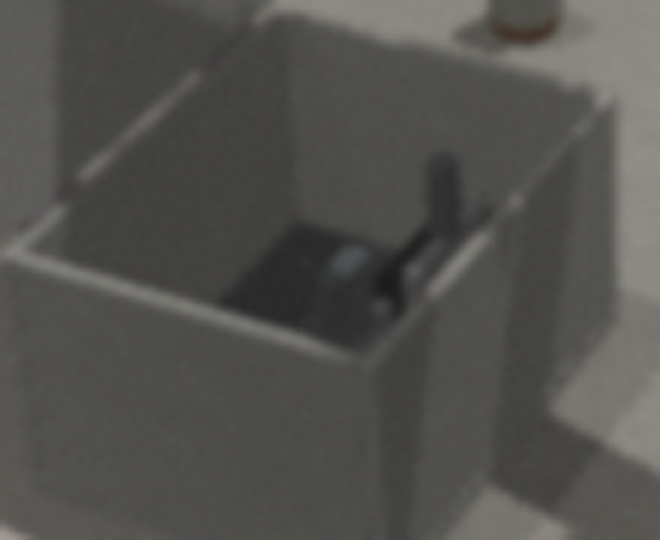

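View pics/t5.png

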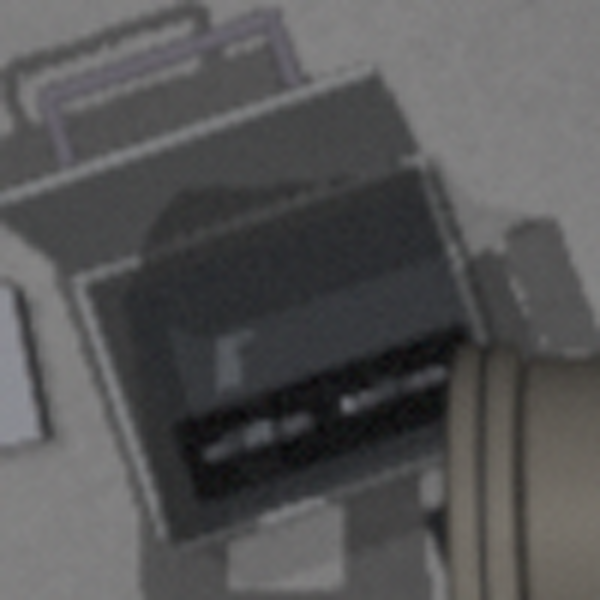

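>>> carry_out:
  motion: [0.02, 0, 0.03, 0, 0, 0, 0, 0.02, 0, 0.03, 0, 0, 0, 0, 0.02, 0, 0.03, 0, 0, 0, 0, 0, 0, 0.02, 0, 0, 0, 0, 0, 0, 0, 0, 0, 0, 0]

```text
t: 8.7
tool_pos: [0.4479, -0.0711, 0.3408]
orientation: [-0.43, 2.017, -2.018]
force: [0.1, -0.1, 0.2]
opening: 0.0465
```

```bash
cat > look.py <<'E'
from plan import *
from plant import imaging,models
s,p,r=cur();print(s['t'],p)
a=imaging.read_camera('side');b=imaging.read_camera('top')
cv2.imwrite('pics/s6r.png',a);cv2.imwrite('pics/t6r.png',b)
def f(im,x0,y0,x1,y1,n):
    c=cv2.resize(im[y0:y1,x0:x1],None,fx=10,fy=10,interpolation=cv2.INTER_CUBIC)
    cv2.imwrite(n,np.clip(255*(c/255.)**.5*1.2,0,255).astype(np.uint8))
f(a,190,190,250,245,'pics/s6.png'); f(b,170,190,230,235,'pics/t6.png')
for n in('side','top'):
    for t in('filter_tab','blank_center'):
        for d in models.outline_of(n,t)[:3]: print(n,t,d['confidence'],d['pixel'],d['pixels'].sum())
E
python3 look.py
```

```text
8.7 [ 0.44791623 -0.07111437  0.34078471]
side filter_tab 0.69 [214.5, 230.5] 145
side filter_tab 0.49 [168.7, 168.4] 3966
side blank_center 0.66 [235.0, 215.8] 116
top blank_center 0.48 [214.2, 204.5] 42
```

View pics/s6.png

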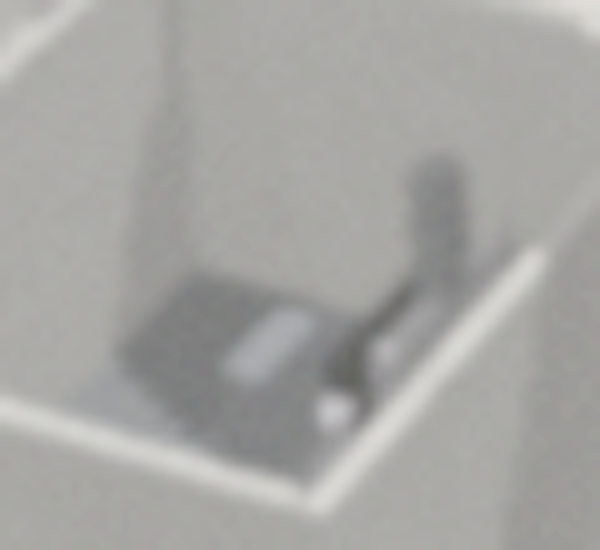

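View pics/t6.png

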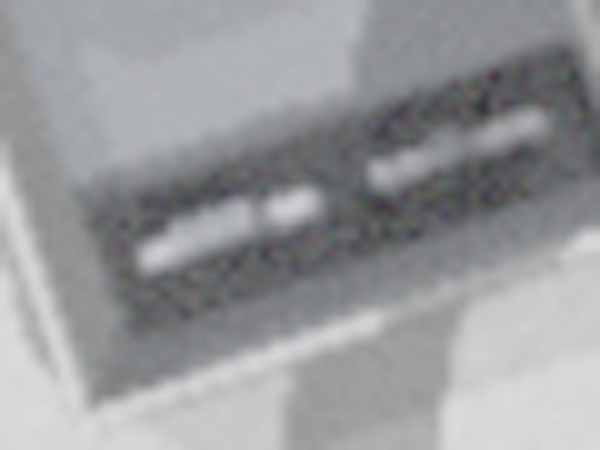

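```bash
python3 - <<'E'
from plan import *
o=np.load("pose.npy")
for sy,w in((.0375,.013),(-.0375,.005)):
    for y,z in((sy+.028,.064),(sy-.028,.064),(sy+w,.098),(sy-w,.098)):
        P=store_pt(o,(-.03,y,z)); a=proj("top",P)[0];b=proj("side",P)[0]
        print(sy,z,"top crop",((a-[170,190])*10).round(),"side crop",((b-[190,190])*10).round())
t=store_pt(o,(-.03,.0375,.085))[0];print(t)
show([t[0],t[1],.25],down(o[2]-np.pi/2),10)
E
```

```text
0.0375 0.064 top crop [143. 249.] side crop [209. 539.]
0.0375 0.064 top crop [313. 191.] side crop [340. 398.]
0.0375 0.098 top crop [172. 234.] side crop [236. 372.]
0.0375 0.098 top crop [253. 206.] side crop [298. 308.]
-0.0375 0.064 top crop [371. 171.] side crop [382. 353.]
-0.0375 0.064 top crop [541. 112.] side crop [501. 226.]
-0.0375 0.098 top crop [430. 145.] side crop [427. 176.]
-0.0375 0.098 top crop [461. 135.] side crop [448. 153.]
[0.49493754 0.27171177 0.085     ]
t 9.0 pos [ 0.448  -0.0685  0.3419] F [-0.4  0.4 -0.5] op 0.0469
max 0.0308 0.49
[np.float64(-0.0177), np.float64(0.0089), np.float64(-0.0295), np.float64(0.02), np.float64(0.49), np.float64(0.15)]
[np.float64(-0.0174), np.float64(0.0089), np.float64(-0.0297), np.float64(0.02), np.float64(0.49), np.float64(0.15)]
[np.float64(-0.0171), np.float64(0.0089), np.float64(-0.0298), np.float64(0.02), np.float64(0.49), np.float64(0.15)]
[np.float64(-0.0169), np.float64(0.009), np.float64(-0.03), np.float64(0.02), np.float64(0.49), np.float64(0.15)]
[np.float64(-0.0166), np.float64(0.009), np.float64(-0.0301), np.float64(0.02), np.float64(0.49), np.float64(0.15)]
[np.float64(-0.0163), np.float64(0.009), np.float64(-0.0303), np.float64(0.02), np.float64(0.49), np.float64(0.15)]
[np.float64(-0.016), np.float64(0.0091), np.float64(-0.0304), np.float64(0.02), np.float64(0.49), np.float64(0.15)]
[np.float64(-0.0157), np.float64(0.0091), np.float64(-0.0306), np.float64(0.02), np.float64(0.49), np.float64(0.15)]
[np.float64(-0.0154), np.float64(0.0091), np.float64(-0.0307), np.float64(0.02), np.float64(0.49), np.float64(0.15)]
[np.float64(-0.0152), np.float64(0.0092), np.float64(-0.0308), np.float64(0.02), np.float64(0.49), np.float64(0.15)]
```

>>> carry_out:
  motion: [-0.018, 0.009, -0.0295, 0, 0.5, 0.1, 0, -0.0175, 0.009, -0.03, 0, 0.5, 0.1, 0, -0.017, 0.009, -0.03, 0, 0.5, 0.1, 0, -0.017, 0.009, -0.03, 0, 0.5, 0.1, 0, -0.0165, 0.009, -0.03, 0, 0.5, 0.1, 0]

```text
t: 9.5
tool_pos: [0.4726, 0.1079, 0.2963]
orientation: [-0.374, 2.035, -2.038]
force: [0.7, -0.5, -0.5]
opening: 0.0465
```

>>> carry_out:
  motion: [-0.016, 0.009, -0.03, 0, 0.5, 0.1, 0, -0.016, 0.009, -0.03, 0, 0.5, 0.1, 0, -0.0155, 0.009, -0.0305, 0, 0.5, 0.1, 0, -0.0155, 0.009, -0.0305, 0, 0.5, 0.1, 0, -0.015, 0.009, -0.031, 0, 0.5, 0.1, 0]

```text
t: 10.0
tool_pos: [0.4936, 0.2895, 0.2496]
orientation: [-0.326, 2.054, -2.053]
force: [0.8, 0.7, 0.6]
opening: 0.0467
```

```bash
python3 - <<'E'
from plan import *
o=np.load("pose.npy")
t=store_pt(o,(-.03,.0375,.085))[0]
print(cur()[0]['q'])
show([t[0],t[1],.16],down(o[2]-np.pi/2),5)
E
```

```text
[4.40101666e-01 5.22493444e-02 1.54943522e+00 1.19193001e-03
 1.54161747e+00 1.69786851e+00]
t 10.0 pos [0.4936 0.2895 0.2496] F [0.8 0.7 0.6] op 0.0467
max 0.0179 0.02
[np.float64(0.0008), np.float64(0.0179), np.float64(0.0035), np.float64(0.01), np.float64(0.02), np.float64(0.02)]
[np.float64(0.0008), np.float64(0.0179), np.float64(0.0035), np.float64(0.01), np.float64(0.02), np.float64(0.02)]
[np.float64(0.0008), np.float64(0.0179), np.float64(0.0035), np.float64(0.01), np.float64(0.02), np.float64(0.02)]
[np.float64(0.0008), np.float64(0.0179), np.float64(0.0035), np.float64(0.01), np.float64(0.02), np.float64(0.02)]
[np.float64(0.0008), np.float64(0.0179), np.float64(0.0035), np.float64(0.01), np.float64(0.02), np.float64(0.02)]
```

>>> carry_out:
  motion: [0.001, 0.022, 0.0045, 0, 0, 0, 0, 0.001, 0.022, 0.0045, 0, 0, 0, 0, 0.001, 0.022, 0.0045, 0, 0, 0, 0, 0.001, 0.015, 0.0035, 0, 0, 0, 0, 0, 0, 0, 0, 0, 0, 0]

```text
t: 10.5
tool_pos: [0.4908, 0.2819, 0.164]
orientation: [-0.342, 2.048, -2.043]
force: [-0.8, -0.1, -0.6]
opening: 0.0465
```

```bash
python3 - <<'E'
from plan import *
from plant import imaging
o=np.load("pose.npy")
t=store_pt(o,(-.03,.0375,.085))[0]
show([t[0],t[1],.086],down(o[2]-np.pi/2),4)
a=imaging.read_camera('side');b=imaging.read_camera('top')
def f(im,x0,y0,x1,y1,n,k):
    c=cv2.resize(im[y0:y1,x0:x1],None,fx=k,fy=k,interpolation=cv2.INTER_CUBIC)
    cv2.imwrite(n,np.clip(255*(np.maximum(c,0)/255.)**.5*1.2,0,255).astype(np.uint8))
f(a,160,130,260,260,'pics/s7.png',4.5)
E
```

```text
t 10.5 pos [0.4908 0.2819 0.164 ] F [-0.8 -0.1 -0.6] op 0.0465
max 0.0195 0.24
[np.float64(-0.0002), np.float64(0.0195), np.float64(0.0028), np.float64(0.04), np.float64(0.24), np.float64(0.05)]
[np.float64(-0.0002), np.float64(0.0195), np.float64(0.0028), np.float64(0.04), np.float64(0.24), np.float64(0.05)]
[np.float64(-0.0002), np.float64(0.0195), np.float64(0.0028), np.float64(0.04), np.float64(0.24), np.float64(0.05)]
[np.float64(-0.0002), np.float64(0.0195), np.float64(0.0028), np.float64(0.04), np.float64(0.24), np.float64(0.05)]
```

View pics/s7.png

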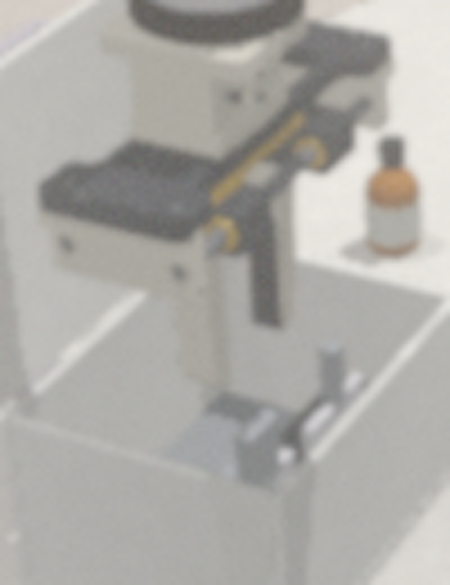

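>>> carry_out:
  motion: [0, 0.01, 0.006, 0, 0.2, 0, 0, 0, 0.01, 0.004, 0, 0.2, 0, 0, 0, 0.01, 0.002, 0, 0.2, 0, 0, 0, 0, 0, 0, 0, 0, 0, 0, 0, 0, 0, 0, 0, 0]

```text
t: 11.1
tool_pos: [0.4988, 0.2711, 0.1382]
orientation: [-0.319, 2.054, -2.044]
force: [0.1, -0.8, 0.5]
opening: 0.0468
```

```bash
python3 - <<'E'
from plan import *
o=np.load("pose.npy")
t=store_pt(o,(-.03,.0375,.085))[0]
show([t[0],t[1],.086],down(o[2]-np.pi/2),4)
E
```

```text
t 11.1 pos [0.4988 0.2711 0.1382] F [ 0.1 -0.8  0.5] op 0.0468
max 0.0131 0.1
[np.float64(0.001), np.float64(0.013), np.float64(-0.0004), np.float64(0.06), np.float64(0.06), np.float64(-0.1)]
[np.float64(0.0009), np.float64(0.0131), np.float64(-0.0004), np.float64(0.06), np.float64(0.06), np.float64(-0.1)]
[np.float64(0.0009), np.float64(0.0131), np.float64(-0.0004), np.float64(0.06), np.float64(0.06), np.float64(-0.1)]
[np.float64(0.0009), np.float64(0.0131), np.float64(-0.0004), np.float64(0.06), np.float64(0.06), np.float64(-0.1)]
```

>>> carry_out:
  motion: [0.001, 0.013, -0.0005, 0, 0, -0.1, 0, 0.001, 0.013, -0.0005, 0, 0, -0.1, 0, 0.001, 0.013, 0, 0, 0, -0.1, 0, 0.0005, 0.011, 0, 0, 0, 0, 0, 0, 0, 0, 0, 0, 0, 0]

```text
t: 11.6
tool_pos: [0.4946, 0.2712, 0.0835]
orientation: [-0.326, 2.056, -2.047]
force: [0.6, -0.6, 0.7]
opening: 0.0464
```

```bash
python3 - <<'E'
from plan import *
from plant import imaging
o=np.load("pose.npy")
t=store_pt(o,(-.03,.0375,.085))[0]
show([t[0],t[1],.086],down(o[2]-np.pi/2),1)
a=imaging.read_camera('side')
c=cv2.resize(a[130:260,160:260],None,fx=4.5,fy=4.5,interpolation=cv2.INTER_CUBIC)
cv2.imwrite('pics/s8.png',np.clip(255*(np.maximum(c,0)/255.)**.5*1.2,0,255).astype(np.uint8))
E
```

```text
t 11.6 pos [0.4946 0.2712 0.0835] F [ 0.6 -0.6  0.7] op 0.0464
max 0.0025 0.24
[np.float64(-0.0004), np.float64(-0.0025), np.float64(-0.0004), np.float64(0.24), np.float64(0.23), np.float64(-0.03)]
```

View pics/s8.png

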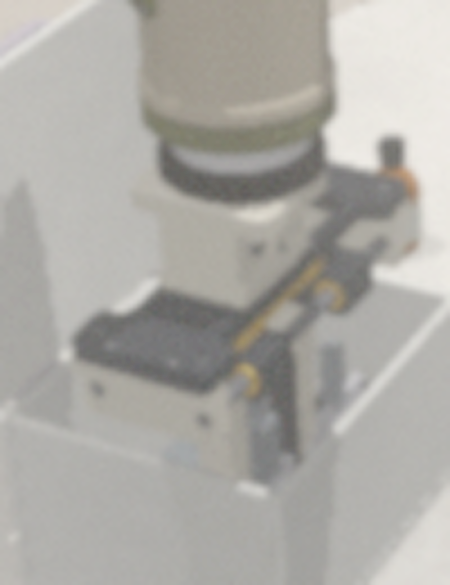

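>>> carry_out:
  motion: [0, -0.002, 0, 0.2, 0.2, 0, -1, 0, 0, 0, 0, 0, 0, -1, 0, 0, 0, 0, 0, 0, -1, 0, 0, 0, 0, 0, 0, -1, 0, 0, 0, 0, 0, 0, -1]
  squeeze: 25

```text
t: 12.15
tool_pos: [0.4962, 0.2721, 0.0883]
orientation: [-0.318, 2.053, -2.05]
force: [0.1, 0.3, -1.2]
opening: 0.0262
```

>>> carry_out:
  motion: [0, 0, 0, 0, 0, 0, -1, 0, -0.005, 0, 0, 0, 0, -1, 0, -0.01, 0, 0, 0, 0, -1, 0, -0.01, 0, 0, 0, 0, -1, 0, -0.01, 0, 0, 0, 0, -1]

```text
t: 12.65
tool_pos: [0.4952, 0.2716, 0.1249]
orientation: [-0.32, 2.054, -2.052]
force: [-0.6, 0.7, -0.7]
opening: 0.0257
```

```bash
python3 - <<'E'
from plan import *
o=np.load("pose.npy")
t=store_pt(o,(-.03,.0375,.085))[0]
show([t[0],t[1],.25],down(o[2]-np.pi/2),5)
print(cur()[0]['wrist_torque'])
E
```

```text
t 12.65 pos [0.4952 0.2716 0.1249] F [-0.6  0.7 -0.7] op 0.0257
max 0.025 0.02
[np.float64(-0.0), np.float64(-0.025), np.float64(-0.0001), np.float64(0.01), np.float64(0.0), np.float64(-0.02)]
[np.float64(0.0), np.float64(-0.025), np.float64(-0.0001), np.float64(0.01), np.float64(0.0), np.float64(-0.02)]
[np.float64(0.0), np.float64(-0.025), np.float64(-0.0001), np.float64(0.01), np.float64(0.0), np.float64(-0.02)]
[np.float64(0.0), np.float64(-0.025), np.float64(-0.0001), np.float64(0.01), np.float64(0.0), np.float64(-0.02)]
[np.float64(0.0), np.float64(-0.025), np.float64(-0.0), np.float64(0.01), np.float64(0.0), np.float64(-0.02)]
[-0.03778405  0.00637204 -0.08454937]
```

>>> carry_out:
  motion: [0, -0.025, 0, 0, 0, 0, -1, 0, -0.025, 0, 0, 0, 0, -1, 0, -0.025, 0, 0, 0, 0, -1, 0, -0.025, 0, 0, 0, 0, -1, 0, -0.025, 0, 0, 0, 0, -1]

```text
t: 13.15
tool_pos: [0.4938, 0.2709, 0.2569]
orientation: [-0.321, 2.054, -2.053]
force: [-0.2, 0.1, -0.4]
opening: 0.0256
```

```bash
python3 - <<'E'
from plan import *
from plant import imaging
s,p,r=cur();print(s['t'],p,s['opening'],s['q'])
a=imaging.read_camera('side')
cv2.imwrite('pics/s9.png',cv2.resize(a[60:290,120:340],None,fx=2.6,fy=2.6,interpolation=cv2.INTER_CUBIC))
o=np.load("pose.npy");l=o[4:]
show([.545,.03,.31],down(l[2]-np.pi/2+.17),10)
E
```

```text
13.15 [0.49377665 0.27085184 0.25688987] 0.02558003475322461 [4.10390971e-01 2.24966145e-02 1.56667869e+00 4.48173194e-04
 1.55141365e+00 1.67004602e+00]
t 13.2 pos [0.4957 0.2717 0.2626] F [1.5 1.2 3.7] op 0.0259
max 0.0247 0.94
[np.float64(0.0027), np.float64(-0.0048), np.float64(0.0245), np.float64(0.01), np.float64(0.94), np.float64(-0.05)]
[np.float64(0.0023), np.float64(-0.0048), np.float64(0.0246), np.float64(0.01), np.float64(0.94), np.float64(-0.05)]
[np.float64(0.0019), np.float64(-0.0048), np.float64(0.0246), np.float64(0.01), np.float64(0.94), np.float64(-0.05)]
[np.float64(0.0015), np.float64(-0.0048), np.float64(0.0246), np.float64(0.01), np.float64(0.94), np.float64(-0.05)]
[np.float64(0.0011), np.float64(-0.0048), np.float64(0.0246), np.float64(0.01), np.float64(0.94), np.float64(-0.05)]
[np.float64(0.0007), np.float64(-0.0048), np.float64(0.0247), np.float64(0.01), np.float64(0.94), np.float64(-0.05)]
[np.float64(0.0003), np.float64(-0.0048), np.float64(0.0247), np.float64(0.01), np.float64(0.94), np.float64(-0.05)]
[np.float64(-0.0001), np.float64(-0.0048), np.float64(0.0247), np.float64(0.01), np.float64(0.94), np.float64(-0.05)]
[np.float64(-0.0005), np.float64(-0.0047), np.float64(0.0247), np.float64(0.01), np.float64(0.94), np.float64(-0.05)]
[np.float64(-0.001), np.float64(-0.0047), np.float64(0.0246), np.float64(0.01), np.float64(0.94), np.float64(-0.05)]
```

View pics/s9.png

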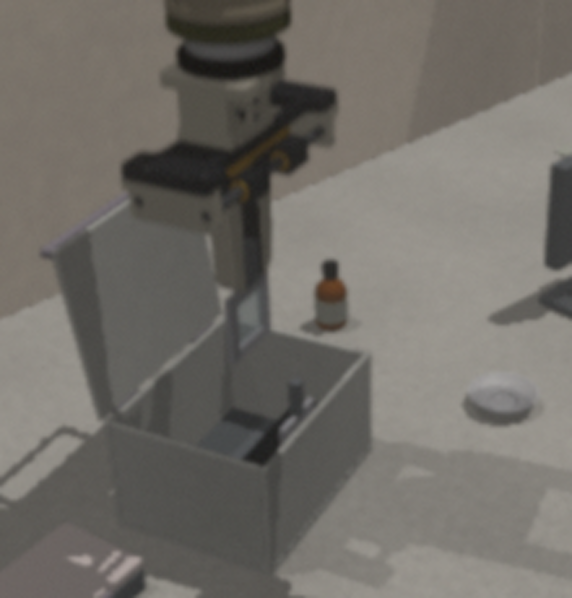

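>>> carry_out:
  motion: [0.003, -0.005, 0.015, 0, 1, 0, -1, 0.002, -0.005, 0.0245, 0, 1, 0, -1, 0.002, -0.005, 0.0245, 0, 1, 0, -1, 0.0015, -0.005, 0.0245, 0, 1, 0, -1, 0.001, -0.005, 0.0245, 0, 1, 0, -1]

```text
t: 13.7
tool_pos: [0.517, 0.1568, 0.2925]
orientation: [-0.221, 2.102, -2.094]
force: [0.2, -0.3, -0.1]
opening: 0.0258
```

>>> carry_out:
  motion: [0.0005, -0.005, 0.0245, 0, 1, 0, -1, 0.0005, -0.005, 0.0245, 0, 1, 0, -1, 0, -0.003, 0.0245, 0, 1, 0, -1, -0.0005, -0.002, 0.0245, 0, 1, 0, -1, -0.001, 0, 0.0245, 0, 1, 0, -1]

```text
t: 14.2
tool_pos: [0.539, 0.027, 0.3097]
orientation: [-0.122, 2.152, -2.146]
force: [0.3, 0.1, -1.1]
opening: 0.0261
```

```bash
python3 - <<'E'
from plan import *
l=np.load("pose.npy")[4:]
t=store_pt(l,(.05,0,.3))[0];print(t)
show(t,down(l[2]-np.pi/2),10)
E
```

```text
[ 0.58445249 -0.24050278  0.3       ]
t 14.2 pos [0.539  0.027  0.3097] F [ 0.3  0.1 -1.1] op 0.0261
max 0.0271 0.86
[np.float64(-0.0011), np.float64(0.0009), np.float64(0.0271), np.float64(0.02), np.float64(0.86), np.float64(-0.08)]
[np.float64(-0.0015), np.float64(0.0009), np.float64(0.0271), np.float64(0.02), np.float64(0.86), np.float64(-0.08)]
[np.float64(-0.0019), np.float64(0.001), np.float64(0.0271), np.float64(0.02), np.float64(0.86), np.float64(-0.08)]
[np.float64(-0.0023), np.float64(0.001), np.float64(0.027), np.float64(0.02), np.float64(0.86), np.float64(-0.08)]
[np.float64(-0.0027), np.float64(0.001), np.float64(0.027), np.float64(0.02), np.float64(0.86), np.float64(-0.08)]
[np.float64(-0.0031), np.float64(0.001), np.float64(0.0269), np.float64(0.02), np.float64(0.86), np.float64(-0.08)]
[np.float64(-0.0036), np.float64(0.001), np.float64(0.0269), np.float64(0.02), np.float64(0.86), np.float64(-0.08)]
[np.float64(-0.004), np.float64(0.001), np.float64(0.0268), np.float64(0.02), np.float64(0.86), np.float64(-0.08)]
[np.float64(-0.0044), np.float64(0.001), np.float64(0.0268), np.float64(0.02), np.float64(0.86), np.float64(-0.08)]
[np.float64(-0.0048), np.float64(0.001), np.float64(0.0267), np.float64(0.02), np.float64(0.86), np.float64(-0.08)]
```

>>> carry_out:
  motion: [-0.003, 0, 0.027, 0, 0.85, 0, -1, -0.003, 0, 0.027, 0, 0.85, 0, -1, -0.003, 0, 0.027, 0, 0.85, 0, -1, -0.003, 0, 0.027, 0, 0.85, 0, -1, -0.003, 0, 0.027, 0, 0.85, 0, -1]

```text
t: 14.7
tool_pos: [0.5645, -0.1153, 0.3106]
orientation: [-0.035, 2.194, -2.19]
force: [0.2, 0.3, -1.2]
opening: 0.0257
```

>>> carry_out:
  motion: [-0.004, 0.001, 0.027, 0, 0.85, 0, -1, -0.004, 0.001, 0.025, 0, 0.85, 0, -1, -0.004, 0.001, 0.02, 0, 0.85, 0, -1, -0.004, 0.001, 0.012, 0, 0.85, 0, -1, -0.004, 0.001, 0.005, 0, 0.85, 0, -1]

```text
t: 15.2
tool_pos: [0.5835, -0.2142, 0.3057]
orientation: [-0.058, -2.207, 2.205]
force: [-0.0, -1.1, -1.3]
opening: 0.0258
```

```bash
cat > fin.py <<'E'
from plan import *
import sys
l=np.load("pose.npy")[4:]
t=store_pt(l,(.05,0,float(sys.argv[1])))[0];print(t)
show(t,down(l[2]-np.pi/2),int(sys.argv[2]))
E
python3 fin.py .22 5
```

```text
[ 0.58445249 -0.24050278  0.22      ]
t 15.2 pos [ 0.5835 -0.2142  0.3057] F [-0.  -1.1 -1.3] op 0.0258
max 0.0171 0.2
[np.float64(-0.0002), np.float64(0.0171), np.float64(0.0053), np.float64(0.02), np.float64(-0.2), np.float64(-0.13)]
[np.float64(-0.0002), np.float64(0.0171), np.float64(0.0053), np.float64(0.02), np.float64(-0.2), np.float64(-0.13)]
[np.float64(-0.0002), np.float64(0.0171), np.float64(0.0053), np.float64(0.02), np.float64(-0.2), np.float64(-0.13)]
[np.float64(-0.0003), np.float64(0.0171), np.float64(0.0053), np.float64(0.02), np.float64(-0.2), np.float64(-0.13)]
[np.float64(-0.0003), np.float64(0.0171), np.float64(0.0053), np.float64(0.02), np.float64(-0.2), np.float64(-0.13)]
```

>>> carry_out:
  motion: [0, 0.017, 0.005, 0, -0.2, -0.1, -1, 0, 0.017, 0.005, 0, -0.2, -0.1, -1, 0, 0.017, 0.005, 0, -0.2, -0.1, -1, 0, 0.017, 0.005, 0, -0.2, -0.1, -1, 0, 0.008, 0.003, 0, 0, 0, -1]

```text
t: 15.7
tool_pos: [0.5828, -0.2361, 0.2222]
orientation: [-0.028, -2.214, 2.207]
force: [0.1, 0.4, -0.9]
opening: 0.0255
```

```bash
python3 fin.py .167 5; python3 - <<'E'
from plan import *
from plant import imaging
a=imaging.read_camera('side');b=imaging.read_camera('top')
cv2.imwrite('pics/s10.png',cv2.resize(a[20:200,280:430],None,fx=3.3,fy=3.3,interpolation=cv2.INTER_CUBIC))
cv2.imwrite('pics/t10.png',cv2.resize(b[100:260,280:440],None,fx=3.5,fy=3.5,interpolation=cv2.INTER_CUBIC))
E
```

```text
[ 0.58445249 -0.24050278  0.167     ]
t 15.7 pos [ 0.5828 -0.2361  0.2222] F [ 0.1  0.4 -0.9] op 0.0255
max 0.011 0.03
[np.float64(-0.0003), np.float64(0.011), np.float64(0.0009), np.float64(0.03), np.float64(-0.0), np.float64(-0.02)]
[np.float64(-0.0003), np.float64(0.011), np.float64(0.0009), np.float64(0.03), np.float64(-0.0), np.float64(-0.02)]
[np.float64(-0.0003), np.float64(0.011), np.float64(0.0009), np.float64(0.03), np.float64(-0.0), np.float64(-0.02)]
[np.float64(-0.0003), np.float64(0.011), np.float64(0.0009), np.float64(0.03), np.float64(-0.0), np.float64(-0.02)]
[np.float64(-0.0003), np.float64(0.011), np.float64(0.0009), np.float64(0.03), np.float64(-0.0), np.float64(-0.02)]
```

View pics/s10.png

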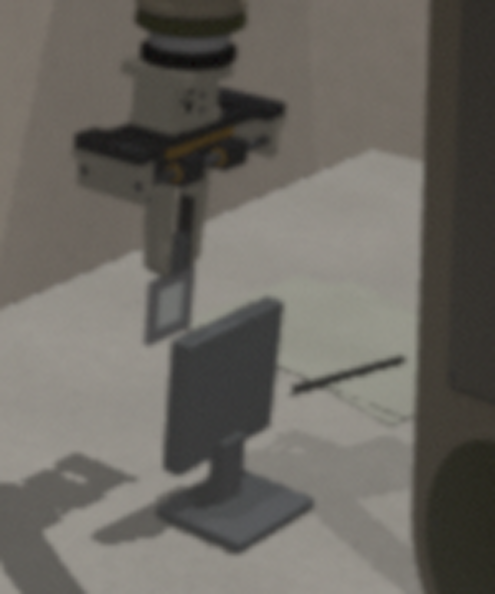

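View pics/t10.png

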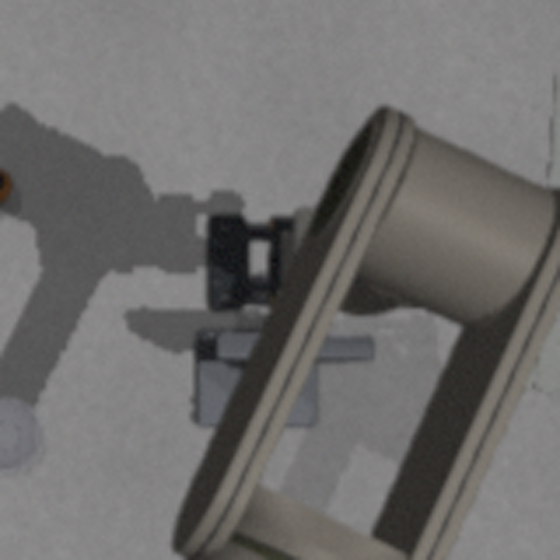

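>>> carry_out:
  motion: [0, 0.013, 0.001, 0, 0, 0, -1, 0, 0.013, 0.001, 0, 0, 0, -1, 0, 0.013, 0.001, 0, 0, 0, -1, 0, 0.01, 0.001, 0, 0, 0, -1, 0, 0.003, 0, 0, 0, 0, -1]

```text
t: 16.3
tool_pos: [0.5839, -0.2397, 0.1684]
orientation: [-0.031, -2.214, 2.21]
force: [0.5, -0.1, -1.1]
opening: 0.0261
```

>>> carry_out:
  motion: [0, 0, 0, 0, 0, 0, -1, 0, 0, 0, 0, 0, 0, -1, 0, 0, 0, 0, 0, 0, -1, 0, 0, 0, 0, 0, 0, -1, 0, 0, 0, 0, 0, 0, -1]

```text
t: 16.8
tool_pos: [0.5845, -0.24, 0.1693]
orientation: [-0.032, -2.214, 2.211]
force: [-0.6, 0.3, -0.6]
opening: 0.0258
```

```bash
python3 fin.py .167 1; python3 - <<'E'
from plan import *
from plant import imaging,models
a=imaging.read_camera('side');b=imaging.read_camera('top')
k=6;c=cv2.resize(a[70:190,300:400],None,fx=k,fy=k,interpolation=cv2.INTER_CUBIC)
c=np.clip(255*(np.maximum(c,0)/255.)**.6*1.2,0,255).astype(np.uint8)
s,p,r=cur()
l=np.load("pose.npy")[4:]
for cc,col in(((p[0],p[1],p[2]-.052),(0,0,255)),):
  for u,v in((-.028,-.028),(-.028,.028),(.028,.028),(.028,-.028),(-.019,-.019),(-.019,.019),(.019,.019),(.019,-.019)):
    P=np.array(cc)+R.from_euler('z',l[2]).apply([0,u,v])
    q=(proj("side",P)[0]-[300,70]+.5)*k; cv2.circle(c,tuple(int(x) for x in q),3,col,-1)
cv2.imwrite('pics/s11.png',c); cv2.imwrite('pics/s11full.png',a)
cv2.imwrite('pics/t11.png',b)
for n in('side','top'):
  for d in models.outline_of(n,'filter_center')[:2]: print(n,d['confidence'],d['pixel'])
E
```

```text
[ 0.58445249 -0.24050278  0.167     ]
t 16.8 pos [ 0.5845 -0.24    0.1693] F [-0.6  0.3 -0.6] op 0.0258
max 0.0023 0.34
[np.float64(0.0), np.float64(0.0023), np.float64(0.0006), np.float64(0.08), np.float64(0.02), np.float64(-0.34)]
side 0.8 [326.7, 126.6]
```

View pics/s11.png

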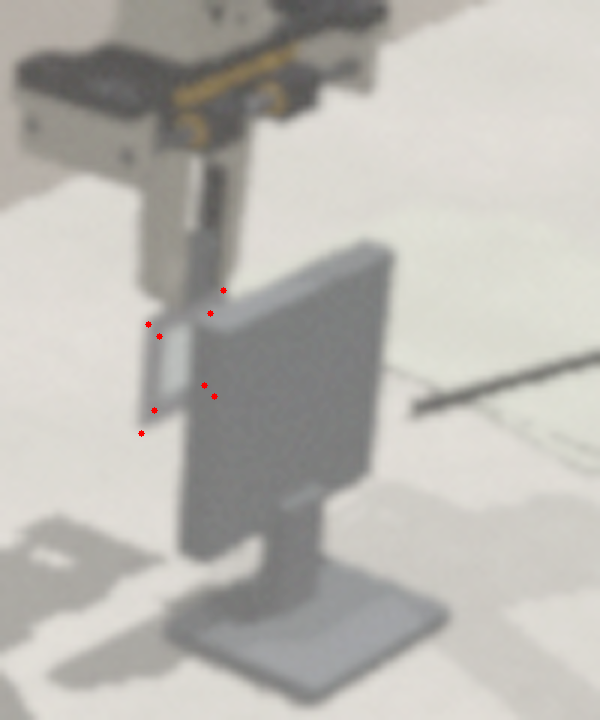

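View pics/s11full.png

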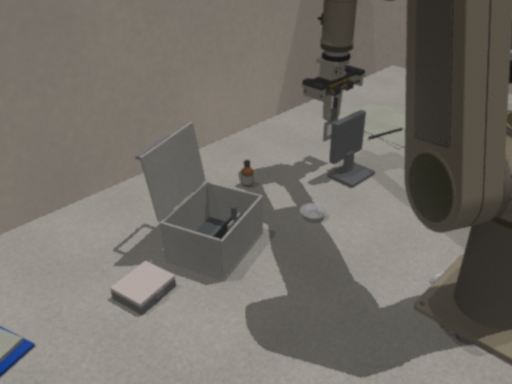

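View pics/t11.png

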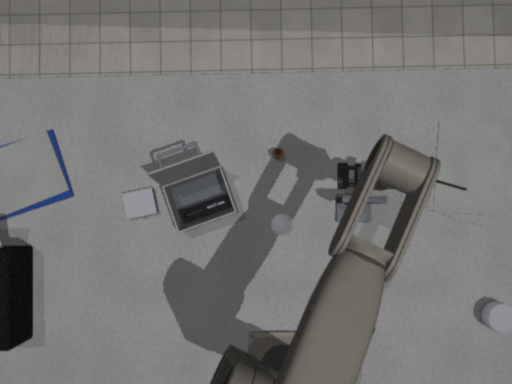

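>>> carry_out:
  motion: [0, 0.003, 0, 0, 0, 0, -1, 0, 0, 0, 0, 0, 0, -1, 0, 0, 0, 0, 0, 0, -1, 0, 0, 0, 0, 0, 0, -1, 0, 0, 0, 0, 0, 0, -1]

```text
t: 17.5
tool_pos: [0.5842, -0.2398, 0.1655]
orientation: [-0.031, -2.214, 2.211]
force: [0.1, 0.4, -0.4]
opening: 0.0256
```

```bash
python3 fin.py .167 1; python3 -c "
from plant import robot
print(abs(robot.read_state()['dq']).max()); print(robot.close_job())"
```

```text
[ 0.58445249 -0.24050278  0.167     ]
t 17.5 pos [ 0.5842 -0.2398  0.1655] F [ 0.1  0.4 -0.4] op 0.0256
max 0.0015 0.3
[np.float64(-0.0003), np.float64(-0.0015), np.float64(0.0007), np.float64(0.1), np.float64(0.02), np.float64(-0.3)]
0.0017402059230300947
the job is handed in; nothing more can be done
None
```

I handed the job in at 17.5 s with the filter plate still held in front of the lamp; no verdict is reported, so the result below is from my own checks.

**What I did**
- I pinched the handle and swung the flap open to about 1.7 rad, then let go; in the last pictures it still stands open.
- I found the filter plate in the slot on the store's +y side, gripped its wide tab at 25 N, and drew it straight up out of the box.
- I carried it over and lowered it in front of the lit face.

**Last checks**
- **Position:** the gripper was within 2 mm of the planned pose, which puts the window about 5 cm from the lit face. It was centred to a few millimetres, and the tilt was about 0.3 degrees.
- **Grip and steadiness:** the opening was 26 mm, which is the tab's width, the force was under 1 N, and joint speeds were practically zero.
- **Picture agreement:** the plate's outline in the last side picture matched the predicted corners to 1–2 pixels. There was a visible gap to the lamp edge in that view.
- **Rest of the scene:** in the last full pictures the blank plate is in its slot, and the dish, bottle and slide box look unmoved. I judged these by eye, not by measurement.

**What went wrong or disagreed**
- The lamp pose fit left errors of up to 2 pixels.
- The network did not report the plate in the top picture, where the arm blocks the view, so the distance to the lamp rests on the side picture and the arm's pose.
- On the way to the tab the arm overshot by about 1 cm; I corrected it before going down into the box.

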